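# Key a handwheel onto its spindle

## Robot

A 6-joint arm with a two-finger parallel gripper is mounted at the origin on the work surface. World frame = base frame: x ahead of the robot, y to its left, z up, the work surface at z = 0. Lengths are in mm, angles in rad, forces in N, time in s.
With the tool pointing down it reaches from about 350 to 975 mm from the base axis. Payload 7.1 kg.
Tool frame: the origin (TCP) lies at the very end of the fingers, on their centre line; the grasp point (between the pads) lies 19 mm behind it (ctrl.tcp_to_grasp is the distance from the TCP to the grasp point, in mm); z points along the fingers, x is the direction in which the jaws open and shut, and the axes are right-handed (so a half turn about z gives the same grasp; the last joint's range is limited). The gripper opens to 88 mm and grips with 3 to 60 N. Pads are 20 mm wide; open, the fingers measure 115 mm over their backs; the gripper's body (75 mm by 178 mm) begins 61 mm behind the grasp point.
Start: joints at [-1.151, 0.423, 1.63, -0, 1.089, -0.019], TCP at [265.548, -565.764, 222.675] pointing down, gripper open.
Joint ranges: [-3, 3], [-0.9, 2.11], [0.09, 2.58], [-1.31, 4.45], [0.11, 2.69], [-2.54, 2.54]. Speed limits (rad/s): [2.39, 2.39, 3.01, 3.14, 3.14, 3.14].

## Interface

Orientations are given as a rotation vector (axis times angle).
In Python, from workcell import get_obs, viewer, ctrl, masks_of gives the robot as it stands. The module is installed in compiled form; this text tells all that it offers.
- The arm moves only by the shell command python3 -m inch 'ROWS'. ROWS is JSON, a list of rows, each an object of numbers: "tx", "ty", "tz": the shift along the tool's x, y, z in cm; "ax", "ay", "az": the turn, a rotation vector about the tool's x, y, z in degrees; "jaw": the opening, from 0 (shut) to 1 (fully open). In form: [{"tx": .., "ty": .., "tz": .., "ax": .., "ay": .., "az": .., "jaw": ..}, ...]. A call has 1 to 12 rows; each row shifts and turns the commanded pose from where the row before left it, along the tool's axes as they then stand; what a row does not reach is not made up. A row lasts 1/8 s, in which the tool goes at most 62.5 mm and 10.7 degrees, less where a joint would pass 70% of its speed; a pose out of reach is approached as far as the arm can. A call is refused whole if a number of a shift passes 6.25 or a number of a turn 10.7, either way. A call with a gripper value outside its range is refused whole. The fingers move at their own pace and stop on an object; the grip force is fixed at half the most. Time passes only in rows, so rows that do not move let the fingers close. It gives the time, the measured TCP pose, the force and the opening at its end, in the units of the state.
- get_obs(): the state, without advancing time (a new reading comes with each control period).
- viewer.get_image(name): name is "scene" or "side" or "wrist"; returns (picture, depth): 384x512x3 uint8, red, green, blue; 384x512 float32, mm along the optical axis (not along the pixel's ray), 0 where there is no reading.
- viewer.get_calibration(name): a dict with "fx", "fy", "cx", "cy" (pixels), "distortion" ([k1, k2, p1, p2, k3] as OpenCV has them; the pictures are not rectified), "rvec" (rotation vector, rad) and "tvec" (3), from world to camera coordinates, as OpenCV has them. Camera axes: x right, y down, z forward; pixel columns grow to the right and rows downward; lengths in mm; the calibration is good to about 2 mm. A picture is of the moment at which its call begins: read the wrist's pose just before it. get_calibration takes no time and is no camera call; for the wrist camera it gives the pose at the moment of the call.
- ctrl.close_job(): hands the job in, once; it reports no verdict.
Trained networks look in the newest picture that a camera, given by its name, has taken for a name from the list of things; names that differ only in an ending like _2 or _b are one class to them, and where a whole thing is asked for, a point or a joint stands for the part that bears it (a point fixed in the world has none). Each returns a list of dicts, best first, with "score" (0 to 1); they miss things now and then, are a little off and sometimes report something else, mostly with a low value. They report only what shows in the picture. A call takes as long as a camera call.
- masks_of(camera, thing): "pixels" (384x512 bool, what is visible of it) and "location" ([column, row] in pixels, amid what is visible of it).
The state is a dict: "t": time; "qpos": joint angles; "qvel": joint speeds; "joint_torque": joint torques, N m; "ee_pos": TCP position; "orientation": TCP orientation; "ft_force": force on the tool from outside, world axes, zero at the start; "moment": the same for the moment, N m; "width": finger opening in mm.
Only numpy, scipy, OpenCV 4.12 (cv2) and the standard library are available. Lean on these libraries where they do the work, as an engineer would, in place of code of your own. Each camera call takes 0.05 s, during which the arm holds its last target. There are 200 camera calls.

## Task

The handwheel standing loosely on the upright spindle in the bench vise is resting on top of the spindle's key. Push it round by its crank handle with a fingertip until its keyway is over the key, then press the hub down until the wheel is fully home on the spindle's shoulder, and move clear. Do not grip the crank handle or lift the wheel, and leave the nut, washer, tools and bottle lying about as they are.

Things in the scene. Friction and masses are not known exactly. Their poses are not given: they have to be found in the camera images.
- vise: Red bench vise fixed to the bench. Origin: on the bench under the spindle's axis; x runs from its front (end with screw and tommy bar, 180 mm from the spindle) to its rear (anvil end, 130 mm behind the spindle); z up. Jaws 96 mm wide, tops 118 mm above the bench: all of it stays below the wheel. It grips an upright steel spindle, 20 mm thick, which cannot turn.
- seat (a point): Centre of the top face of the spindle's shoulder (steel collar 34 mm across), on which the wheel must finally sit: on the spindle's axis, 130 mm above the bench. The spindle ends 27 mm above this point. Axes as the vise's.
- key (a point): Top end of the steel key on the spindle (6 mm wide, round-ended, standing 3.5 mm out of it), 12 mm from the axis, 14 mm above seat. The key always lies on the side of the spindle that faces the front of the vise, its screw and tommy-bar end (-x of the vise). At the start it is hidden under the hub.
- handwheel: Three-spoked bare aluminium handwheel, 140 mm across, held level and centred by the spindle. Origin: centre of the hub's underside, on the axis; z up; x points along the spoke that ends at the crank handle; the keyway is exactly in line with it. Rim 16 mm wide, its top 21 mm above the origin. At the start the origin is 14 mm above seat (hub on the key); home, at seat. 0.3 to 0.6 kg.
- wheel_turn (a joint): Turn of the wheel on the spindle, counter-clockwise from above positive, rad. 0 (or a whole turn, 2 pi): keyway exactly over the key, crank handle towards the vise's front; the key enters within about 0.1 rad of that. Starts between 0.7 and 5.58; no stops either way. It turns under about 0.1 N m (some 2 N at the handle) and stops when no longer pushed.
- keyway (a point): Point at the hub's underside in the middle of the keyway, a notch 8.5 mm wide running the full height of the 21.5 mm bore: 12 mm from the axis, towards the crank handle.
- hub_face (a point): Centre of the hub's flat top face (44 mm across, bore open), on the axis: 174 mm above the bench at the start, 160 mm when home. The spindle's end lies 17 mm below it at the start, 3 mm when home, so press on the face around the bore. The snug wheel does not sink by itself: over the key it needs about 3 to 7 N downward all the 14 mm, then stops hard.
- crank_handle: The wheel's crank handle: upright, black, round, 21 mm thick, standing 55 mm high on the rim, 62 mm from the spindle's axis, and spins freely on its own pin, as such handles do. Origin: centre of its foot, level with the rim's top.
- handle (a point): Centre of the crank handle, half-way up (27.5 mm above the rim's top): 192.5 mm above the bench at the start.
- washer: Loose steel washer, 38 mm across, 4 mm thick, lying near the vise; origin at its underside. Leave it.
- nut: Loose dark hexagon nut, 30 mm across, 13 mm high, lying near the vise; origin at its underside. Leave it.
- wrench: Loose steel spanner, 200 mm long along x, 8 mm thick, beside the vise; origin at the middle of its underside. Leave it.
- screwdriver: Loose screwdriver with yellow handle, 200 mm long along x, 26 mm thick, near the vise; origin at the middle of its underside. Leave it.
- mallet: Loose soft-faced mallet, 285 mm long along x, 45 mm high, on the right of the bench; origin under the handle. Leave it.
- oil_bottle: White oil bottle, 52 mm across, 130 mm high, standing on the left of the bench; origin at its underside. Leave it.
- brush: Bench brush, 200 mm long along x, 20 mm high, on the left of the bench; origin at the middle of its underside. Leave it.

How it is judged:
By the outcome, as a careful person would: the job done as asked, in the order asked, and still so for the second after the job is handed in, with the robot touching nothing.
It also fails if it takes over 48 s, if anything falls off the work surface, if the arm or the gripper's body presses on something with over 40 N, if the wrist force passes 120 N, or if a joint passes its speed limit or range.

## Working session

There is one attempt and no reset: what is moved stays moved. The work goes in short steps, Python scripts to look and compute and a shell command to move; the robot and the scene stay as the last step left them, time stands still between calls to the robot, and variables do not carry over. Pictures are saved under pics/ and viewed, about 8 in all and at most 12, crops included, and the job is handed in when it is done.

```bash
mkdir -p pics; cat > h.py <<'E'
import numpy as np, cv2
from workcell import get_obs, viewer, ctrl, masks_of
def cal(n):
    c=viewer.get_calibration(n); K=np.array([[c['fx'],0,c['cx']],[0,c['fy'],c['cy']],[0,0,1.]])
    R=cv2.Rodrigues(np.array(c['rvec'],float))[0]; return K,np.array(c['distortion'],float),R,np.array(c['tvec'],float).ravel()
def cloud(n,dep,mask):
    K,D,R,t=cal(n); v,u=np.nonzero(mask&(dep>0)); 
    p=cv2.undistortPoints(np.stack([u,v],1).astype(float).reshape(-1,1,2),K,D).reshape(-1,2)
    z=dep[v,u]; return (np.c_[p*z[:,None],z]-t)@R
def proj(n,P):
    K,D,R,t=cal(n); return cv2.projectPoints(np.array(P,float).reshape(-1,1,3),cv2.Rodrigues(R)[0],t,K,D)[0].reshape(-1,2)
def save(n,im): cv2.imwrite('pics/'+n,im[:,:,::-1])
E
python3 - <<'E'
from h import *
o=get_obs(); print(o['ee_pos'],o['orientation'],o['ft_force'])
ims=[]
for n in ['scene','side']:
    im,d=viewer.get_image(n); ims.append(im)
    for th in ['handwheel','crank_handle','vise','oil_bottle']:
        for m in masks_of(n,th)[:2]:
            P=cloud(n,d,m['pixels']); 
            if len(P): print(n,th,round(m['score'],2),np.round(m['location']),m['pixels'].sum(),np.round(np.percentile(P,[2,50,98],axis=0)).tolist())
    K,D,R,t=cal(n); print(n,'cam',-R.T@t)
save('a_scene.png',ims[0]); save('a_side.png',ims[1])
E
```

```text
[ 265.32106126 -565.29102562  221.92858561] [-2.65100155e+00  1.68427676e+00  1.94928327e-03] [ 0.34140064  0.11134227 -0.30298064]
scene handwheel 0.78 [213. 174.] 1111 [[335.0, -204.0, 3.0], [545.0, -111.0, 165.0], [603.0, -41.0, 213.0]]
scene handwheel 0.68 [196. 161.] 128 [[270.0, -310.0, -0.0], [546.0, -165.0, 201.0], [551.0, -159.0, 222.0]]
scene crank_handle 0.72 [215. 177.] 1291 [[301.0, -271.0, 0.0], [543.0, -113.0, 164.0], [603.0, -41.0, 216.0]]
scene crank_handle 0.48 [197. 164.] 106 [[535.0, -175.0, 171.0], [546.0, -164.0, 201.0], [551.0, -159.0, 222.0]]
scene vise 0.78 [215. 198.] 3451 [[372.0, -169.0, 7.0], [576.0, -93.0, 108.0], [659.0, -35.0, 197.0]]
scene oil_bottle 0.97 [418. 260.] 747 [[555.0, 442.0, 7.0], [580.0, 463.0, 74.0], [590.0, 489.0, 132.0]]
scene cam [1355.75768553  278.31565738  864.79839061]
side crank_handle 0.67 [302. 152.] 102 [[527.0, -173.0, 170.0], [533.0, -164.0, 200.0], [544.0, -158.0, 220.0]]
side crank_handle 0.64 [291. 170.] 986 [[468.0, -169.0, 112.0], [531.0, -99.0, 162.0], [597.0, -40.0, 204.0]]
side vise 0.66 [292. 195.] 3689 [[368.0, -168.0, 3.0], [517.0, -83.0, 93.0], [650.0, -37.0, 186.0]]
side oil_bottle 0.9 [122. 310.] 1093 [[536.0, 412.0, -2.0], [549.0, 470.0, 67.0], [685.0, 490.0, 130.0]]
side cam [-110.90104571  719.99431376  867.00055381]
```

View pics/a_scene.png

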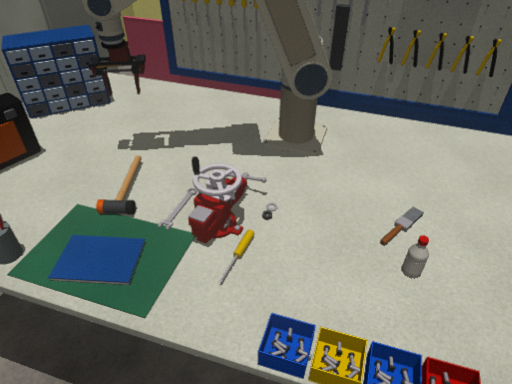

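View pics/a_side.png

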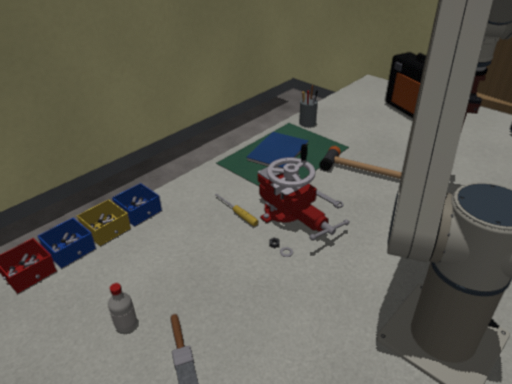

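The scene picture shows the wheel at about (218,180) with its handle at (197,165), and the vise's screw and tommy bar pointing towards the robot. The side picture agrees: wheel (291,172), handle (303,152), tommy bar (328,232).

```bash
cat >> h.py <<'E'
from scipy.spatial.transform import Rotation as Ro
def to(target,yaw=None):
    o=get_obs(); R=Ro.from_rotvec(o['orientation']); d=R.inv().apply(np.array(target)-o['ee_pos'])
    print('tool shift cm',np.round(d/10,2),'tool x in world',np.round(R.as_matrix()[:,0],3),'z',np.round(R.as_matrix()[:,2],3))
def circ(P):
    A=np.c_[2*P[:,:2],np.ones(len(P))]; s=np.linalg.lstsq(A,(P[:,:2]**2).sum(1),rcond=None)[0]; return s[0],s[1],np.sqrt(s[2]+s[0]**2+s[1]**2)
E
python3 - <<'E'
from h import *
for n in ['scene','side']:
    im,d=viewer.get_image(n)
    P=cloud(n,d,d>0); rgb=im[d>0]
    s=(abs(P[:,0]-540)<120)&(abs(P[:,1]+105)<110)
    Q=P[s&(P[:,2]>150)&(P[:,2]<172)]
    Q=Q
    for _ in range(5):
        c=circ(Q); r=np.hypot(Q[:,0]-c[0],Q[:,1]-c[1]); Q=Q[(r>c[2]-14)]
    print(n,'rim',np.round(c),len(Q))
    H=P[s&(P[:,2]>180)]; print('handle',len(H),np.median(H,0),H.min(0),H.max(0))
    V=P[(abs(P[:,0]-520)<250)&(abs(P[:,1]+105)<110)&(P[:,2]>25)&(P[:,2]<125)]
    F=V[V[:,0]<440]; print('front pts',len(F),F.mean(0) if len(F) else '')
    B=V[V[:,0]>600]; print('rear pts',len(B),B.mean(0) if len(B) else '')
K,D,R,t=cal('wrist'); o=get_obs(); Rt=Ro.from_rotvec(o['orientation'])
print('wrist cam in tool',Rt.inv().apply(-R.T@t-o['ee_pos']),'axes in tool\n',np.round(Rt.as_matrix().T@R.T,2),K[0,0])
to([480,-150,480])
E
```

```text
scene rim [ 540. -104.   62.] 691
handle 102 [ 545.51687995 -165.39949319  205.5656993 ] [ 532.47450492 -176.91395491  181.53201682] [ 551.79706704 -157.1141004   222.94822752]
front pts 196 [390.32967862 -69.2593284   57.96675166]
rear pts 936 [ 634.88949799 -101.30161641   79.46246792]
side rim [ 531. -104.   62.] 634
handle 89 [ 532.59091738 -163.81563428  203.79005005] [ 526.72829731 -177.61589866  182.10256254] [ 547.92939116 -156.56599695  221.76063313]
front pts 581 [395.35665212 -81.2807182   55.63613494]
rear pts 269 [631.5677825  -93.614188    75.90418419]
wrist cam in tool [   1.14584408  -76.75086861 -161.50174771] axes in tool
 [[ 1.   -0.    0.  ]
 [ 0.    0.96  0.28]
 [-0.   -0.28  0.96]] 284.0151427769377
tool shift cm [-28.53 -37.08 -25.73] tool x in world [ 0.425 -0.905  0.   ] z [-0. -0. -1.]
```

```bash
python3 -m inch '[{"tz":-1.6,"az":-9.7,"jaw":0},{"tz":-1.6,"az":-9.7,"jaw":0},{"tz":-1.6,"az":-9.7,"jaw":0},{"tz":-1.6,"az":-9.7,"jaw":0},{"tz":-1.6,"az":-9.7,"jaw":0},{"tz":-1.6,"az":-9.7,"jaw":0},{"tz":-1.6,"az":-9.7,"jaw":0},{"jaw":0}]'
python3 -c "
from h import *
to([600,-170,330])"
```

```text
tool shift cm [-21.62 -47.09 -10.73] tool x in world [ 0.425 -0.905  0.   ] z [-0. -0. -1.]$[0]: bad value
```

```bash
python3 -m inch '[{"tx":0,"ty":0,"tz":-1.6,"ax":0,"ay":0,"az":-9.7,"jaw":0},{"tx":0,"ty":0,"tz":-1.6,"ax":0,"ay":0,"az":-9.7,"jaw":0},{"tx":0,"ty":0,"tz":-1.6,"ax":0,"ay":0,"az":-9.7,"jaw":0},{"tx":0,"ty":0,"tz":-1.6,"ax":0,"ay":0,"az":-9.7,"jaw":0},{"tx":0,"ty":0,"tz":-1.6,"ax":0,"ay":0,"az":-9.7,"jaw":0},{"tx":0,"ty":0,"tz":-1.6,"ax":0,"ay":0,"az":-9.7,"jaw":0},{"tx":0,"ty":0,"tz":-1.6,"ax":0,"ay":0,"az":-9.7,"jaw":0}]'
python3 -c "
from h import *
to([600,-170,330])"
```

```text
t: 1.48
ee_pos: [265.5, -565.7, 335.2]
orientation: [-3.14, -0.092, 0.0]
ft_force: [0.1, -0.5, -1.6]
width: 21.5
tool shift cm [ 35.71 -37.54   0.52] tool x in world [ 0.998  0.059 -0.   ] z [-0.  0. -1.]
```

```bash
python3 -m inch '[{"tx":3.6,"ty":-3.8,"tz":0,"ax":0,"ay":0,"az":0,"jaw":0},{"tx":3.6,"ty":-3.8,"tz":0,"ax":0,"ay":0,"az":0,"jaw":0},{"tx":3.6,"ty":-3.8,"tz":0,"ax":0,"ay":0,"az":0,"jaw":0},{"tx":3.6,"ty":-3.8,"tz":0,"ax":0,"ay":0,"az":0,"jaw":0},{"tx":3.6,"ty":-3.8,"tz":0,"ax":0,"ay":0,"az":0,"jaw":0},{"tx":3.6,"ty":-3.8,"tz":0,"ax":0,"ay":0,"az":0,"jaw":0},{"tx":3.6,"ty":-3.8,"tz":0,"ax":0,"ay":0,"az":0,"jaw":0},{"tx":3.6,"ty":-3.8,"tz":0,"ax":0,"ay":0,"az":0,"jaw":0},{"tx":3.6,"ty":-3.8,"tz":0,"ax":0,"ay":0,"az":0,"jaw":0},{"tx":3.3,"ty":-3.3,"tz":0,"ax":0,"ay":0,"az":0,"jaw":0},{"tx":0,"ty":0,"tz":0,"ax":0,"ay":0,"az":0,"jaw":0}]'
cat > look.py <<'E'
import sys
from h import *
o=get_obs(); n='wrist'; print(np.round(o['ee_pos'],1),np.round(o['qpos'],2),'F',np.round(o['ft_force'],1),'w',o['width'],'t',o['t'])
c=cal(n); im,d=viewer.get_image(n); save(sys.argv[1],im)
for th in ['handwheel','crank_handle','vise']:
    for m in masks_of(n,th)[:2]:
        P=cloud(n,d,m['pixels'])
        if len(P): print(th,round(m['score'],2),np.round(m['location']),m['pixels'].sum(),np.round(np.percentile(P,[2,50,98],axis=0)).tolist())
P=cloud(n,d,d>0); C=np.array([537,-104.])
near=np.hypot(*(P[:,:2]-C).T)<95
z=P[:,2]
Q=P[near&(z>140)&(z<175)]
for _ in range(8):
    c_=circ(Q); r=np.hypot(Q[:,0]-c_[0],Q[:,1]-c_[1]); Q=Q[(abs(r-62)<12)]
print('rim',np.round(c_,1),len(Q),'z',np.round(np.percentile(Q[:,2],[5,50,95]),1))
H=P[near&(z>190)&(np.hypot(*(P[:,:2]-o['ee_pos'][:2]).T)>35)]
if len(H): 
    T=H[H[:,2]>np.percentile(H[:,2],90)-4]; print('handle top',len(T),np.round(np.median(T,0),1),'ext',np.round(H.min(0)),np.round(H.max(0)),'ang',np.degrees(np.arctan2(*(np.median(T,0)[:2]-c_[:2])[::-1])))
E
python3 look.py w1.png
```

```text
t: 2.85
ee_pos: [603.7, -169.9, 334.4]
orientation: [-3.14, -0.089, -0.0]
ft_force: [-1.0, -0.4, 0.1]
width: 0.6
[ 603.7 -169.9  334.4] [-0.29  0.32  1.51  0.    1.31 -0.35] F [-1.  -0.4  0.1] w 0.6113615674163949 t 2.85
handwheel 0.9 [202. 110.] 7775 [[470.0, -178.0, 0.0], [536.0, -106.0, 164.0], [600.0, -45.0, 219.0]]
crank_handle 0.58 [202. 176.] 437 [[531.0, -181.0, 172.0], [541.0, -170.0, 216.0], [548.0, -163.0, 221.0]]
crank_handle 0.4 [200. 106.] 7169 [[472.0, -175.0, 157.0], [537.0, -107.0, 164.0], [599.0, -48.0, 219.0]]
vise 0.77 [203. 109.] 15540 [[365.0, -173.0, 11.0], [533.0, -108.0, 119.0], [646.0, -39.0, 209.0]]
rim [ 535.2 -111.5   60.9] 4827 z [159.  163.9 165.6]
handle top 3363 [ 557.6 -153.7  450.3] ext [ 519. -188.  191.] [ 625. -139.  454.] ang -61.99997138327505
```

View pics/w1.png

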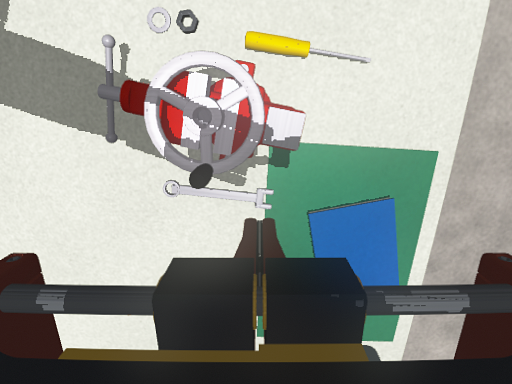

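The wrist picture shows the wheel hub at (205,115) and the handle at (200,177). The vise's screw and tommy bar are on the left (115,95), its anvil is at (285,128), and the closed fingers are at (262,245). I now refine the vise heading and the wheel's centre.

```bash
python3 - <<'E'
from h import *
from scipy.optimize import least_squares
n='wrist'; im,d=viewer.get_image(n); g=np.mgrid[0:384,0:512]; v,u=g
m=(v<225)&(d>0); P=cloud(n,d,m); U=u[m];V=v[m]; rgb=im[m].astype(int); z=P[:,2]
# rim: band fit of annulus 54..70 at rim top
Q=P[(z>158)&(z<168)&(np.hypot(P[:,0]-537,P[:,1]+108)<78)&(np.hypot(P[:,0]-537,P[:,1]+108)>46)]
f=lambda c:np.maximum(0,abs(np.hypot(Q[:,0]-c[0],Q[:,1]-c[1])-62)-6)
s=least_squares(f,[537,-108],loss='soft_l1'); C=s.x; print('centre',C,'zrim',np.median(Q[:,2]))
H=P[(z>205)&(z<230)&(np.hypot(P[:,0]-541,P[:,1]+171)<25)]; Ht=H[H[:,2]>214]
hm=(Ht[:,:2].max(0)+Ht[:,:2].min(0))/2; print('handle top',hm,np.median(Ht[:,2]),'r',np.hypot(*(hm-C)),'ang',np.degrees(np.arctan2(*(hm-C)[::-1])))
hub=P[(z>169)&(z<178)&(np.hypot(P[:,0]-537,P[:,1]+108)<35)]
print('hub',len(hub),(hub[:,:2].max(0)+hub[:,:2].min(0))/2,hub.max(0)-hub.min(0),np.median(hub[:,2]))
ang=lambda p:np.degrees(np.arctan2(*(p[:2]-C)[::-1]))
A=P[(P[:,0]>C[0]+75)&(z>60)&(z<130)&(U<310)]; r=cv2.minAreaRect(A[:,:2].astype(np.float32)); print('anvil',r,np.median(A[:,2]),'angle from C',ang(np.array(r[0])))
red=(rgb[:,0]>90)&(rgb[:,1]<60); B=P[red&(P[:,0]<C[0]-72)&(z>30)]; print('boss',len(B),B.mean(0),B.min(0),B.max(0),'ang',ang((B.min(0)+B.max(0))/2))
T=P[(U>100)&(U<118)&(V>35)&(V<145)&(z>25)]; _,_,w=np.linalg.svd(T[:,:2]-T[:,:2].mean(0)); e=(T.min(0)+T.max(0))/2
print('tommy',len(T),e,'ang',ang(e),'bar dir',np.degrees(np.arctan2(w[0,1],w[0,0])))
J=P[(z>112)&(z<122)&(np.hypot(P[:,0]-C[0],P[:,1]-C[1])<75)]; print('jaws',len(J),cv2.minAreaRect(J[:,:2].astype(np.float32)))
E
```

```text
centre [ 536.7950011  -109.12828705] zrim 163.78840064749642
handle top [ 540.28067245 -169.99856133] 219.07541893314502 r 60.96999422058453 ang -86.722597533508
hub 928 [ 536.40622498 -109.70758077] [43.30251334 42.1526589   7.27613056] 173.47954301989634
anvil ((634.385498046875, -120.65147399902344), (59.23683547973633, 52.720802307128906), 82.48985290527344) 106.2860667818376 angle from C -6.734129543131414
boss 733 [417.39135081 -92.03225058  69.36302544] [ 395.23479845 -116.94947776   50.58604448] [458.24583154 -69.27339981  73.09408498] ang 171.71957287593568
tommy 986 [372.68191287 -88.77650454  51.4378108 ] ang 172.93079987767493 bar dir -97.98683511620715
jaws 3561 ((535.085205078125, -109.13613891601562), (95.70567321777344, 127.88837432861328), 81.99279022216797)
```

```bash
python3 -m inch '[{"tx":-0.6,"ty":0,"tz":5.1,"ax":0,"ay":0,"az":0,"jaw":0},{"tx":-0.6,"ty":-0.1,"tz":5.1,"ax":0,"ay":0,"az":0,"jaw":0},{"tx":-0.6,"ty":-0.1,"tz":5,"ax":0,"ay":0,"az":0,"jaw":0},{"tx":-0.5,"ty":0,"tz":0,"ax":0,"ay":0,"az":0,"jaw":0},{"tx":-0.7,"ty":0,"tz":0,"ax":0,"ay":0,"az":0,"jaw":0},{"tx":-0.6,"ty":0,"tz":0,"ax":0,"ay":0,"az":0,"jaw":0}]'
sed -i 's/C=np.array(\[537,-104.\])/C=np.array([536.5,-109.5])/' look.py; python3 look.py w2.png
```

```text
t: 3.85
ee_pos: [567.1, -173.1, 185.2]
orientation: [3.139, 0.083, 0.006]
ft_force: [-0.5, 0.4, 0.7]
width: 0.2
[ 567.1 -173.1  185.2] [-0.32  0.42  1.73 -0.    0.98 -0.37] F [-0.5  0.4  0.7] w 0.1659288390936331 t 3.85
handwheel 0.62 [209. 108.] 23879 [[473.0, -169.0, 155.0], [536.0, -101.0, 163.0], [598.0, -45.0, 217.0]]
vise 0.77 [216. 112.] 42865 [[370.0, -168.0, 31.0], [535.0, -104.0, 160.0], [645.0, -43.0, 210.0]]
rim [ 536.2 -107.8   60.1] 16143 z [156.8 162.6 164.2]
handle top 6358 [ 536.9 -151.9  299.7] ext [ 484. -187.  191.] [ 626. -138.  304.] ang -89.13498595159176
```

View pics/w2.png

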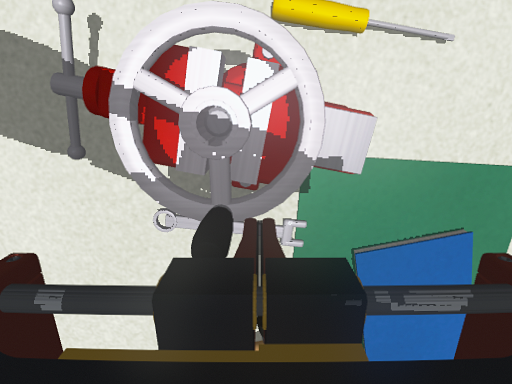

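The handle, at (211,232), is just left of the fingertips at (260,240), with almost no gap. I start the arc push.

```bash
python3 -m inch '[{"tx":-0.3,"ty":0,"tz":0,"ax":0,"ay":0,"az":0,"jaw":0},{"tx":-0.55,"ty":0.19,"tz":0,"ax":0,"ay":0,"az":5,"jaw":0},{"tx":-0.55,"ty":0.19,"tz":0,"ax":0,"ay":0,"az":5,"jaw":0},{"tx":-0.55,"ty":0.19,"tz":0,"ax":0,"ay":0,"az":5,"jaw":0},{"tx":-0.55,"ty":0.19,"tz":0,"ax":0,"ay":0,"az":5,"jaw":0},{"tx":-0.55,"ty":0.19,"tz":0,"ax":0,"ay":0,"az":5,"jaw":0},{"tx":-0.55,"ty":0.19,"tz":0,"ax":0,"ay":0,"az":5,"jaw":0},{"tx":-0.55,"ty":0.19,"tz":0,"ax":0,"ay":0,"az":5,"jaw":0},{"tx":-0.55,"ty":0.19,"tz":0,"ax":0,"ay":0,"az":5,"jaw":0}]'
cat > spoke.py <<'E'
# state of the finger and wheel: handle angle from the three spokes (120 deg apart) in the wrist cloud
from h import *
o=get_obs(); n='wrist'; R=Ro.from_rotvec(o['orientation']).as_matrix(); im,d=viewer.get_image(n)
C=np.array([536.5,-109.5]); P=cloud(n,d,d>0); z=P[:,2]; q=P[:,:2]-C; r=np.hypot(*q.T)
S=(r>27)&(r<48)&(z>135)&(z<172); a=np.degrees(np.arctan2(q[S,1],q[S,0]))
h=np.degrees(np.arctan2(*(o['ee_pos'][:2]-C)[::-1])); 
s=np.degrees(np.angle(np.mean(np.exp(3j*np.radians(a)))))/3
c=[((s+120*k+180)%360)-180 for k in range(3)]
H=np.degrees(np.arctan2(R[1,0],R[0,0]))
rad=o['ee_pos'][:2]-C; tang=R[:2,:2].T@rad
print('t',o['t'],'tcp',np.round(o['ee_pos'],1),'heading',round(H,1),'tcp angle',round(h,1),'in tool xy from axis',np.round(tang,1),'F',np.round(o['ft_force'],1))
print('spokes at',np.round(c,1),len(a),'| resultant',abs(np.mean(np.exp(3j*np.radians(a)))),'goal 172; rim z',np.round(np.median(z[(r>55)&(r<69)&(z>135)&(z<175)]),1))
save('last.png',im)
E
python3 spoke.py
```

```text
t: 5.18
ee_pos: [518.1, -176.1, 183.0]
orientation: [-2.978, 1.0, -0.002]
ft_force: [2.1, -0.2, -0.5]
width: 0.6
t 5.175 tcp [ 518.1 -176.1  183. ] heading -37.1 tcp angle -105.4 in tool xy from axis [25.5 64.3] F [ 2.1 -0.2 -0.5]
spokes at [  -1.  119. -121.] 2312 | resultant 0.9440423243986753 goal 172; rim z 163.8
```

```bash
python3 -m inch '[{"tx":-0.55,"ty":0.17,"tz":0,"ax":0,"ay":0,"az":5,"jaw":0},{"tx":-0.55,"ty":0.17,"tz":0,"ax":0,"ay":0,"az":5,"jaw":0},{"tx":-0.55,"ty":0.17,"tz":0,"ax":0,"ay":0,"az":5,"jaw":0},{"tx":-0.55,"ty":0.17,"tz":0,"ax":0,"ay":0,"az":5,"jaw":0},{"tx":-0.55,"ty":0.17,"tz":0,"ax":0,"ay":0,"az":5,"jaw":0},{"tx":-0.55,"ty":0.17,"tz":0,"ax":0,"ay":0,"az":5,"jaw":0},{"tx":-0.55,"ty":0.17,"tz":0,"ax":0,"ay":0,"az":5,"jaw":0},{"tx":-0.55,"ty":0.17,"tz":0,"ax":0,"ay":0,"az":5,"jaw":0},{"tx":-0.55,"ty":0.17,"tz":0,"ax":0,"ay":0,"az":5,"jaw":0},{"tx":-0.55,"ty":0.17,"tz":0,"ax":0,"ay":0,"az":5,"jaw":0},{"tx":-0.55,"ty":0.17,"tz":0,"ax":0,"ay":0,"az":5,"jaw":0}]'
python3 spoke.py
```

```text
t: 6.6
ee_pos: [474.2, -133.3, 182.8]
orientation: [2.181, -2.26, 0.0]
ft_force: [-2.0, -1.3, 0.9]
width: 0.4
t 6.6 tcp [ 474.2 -133.3  182.8] heading -92.0 tcp angle -159.1 in tool xy from axis [26.  61.4] F [-2.  -1.3  0.9]
spokes at [ -54.7   65.3 -174.7] 2252 | resultant 0.944534761072951 goal 172; rim z 163.8
```

View pics/last.png

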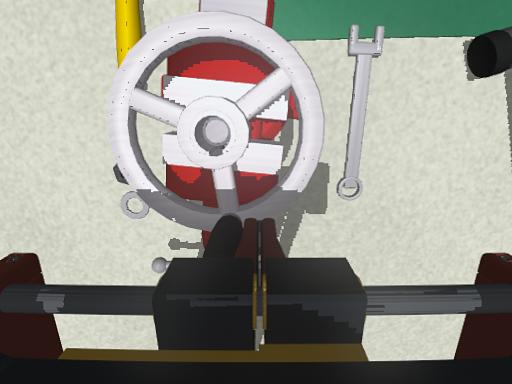

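Spoke and handle point almost straight at the screw at the bottom of the picture: handle (222,240), finger (258,240). About 13° is left.

```bash
python3 -m inch '[{"tx":-0.55,"ty":0.17,"tz":0,"ax":0,"ay":0,"az":5,"jaw":0},{"tx":-0.55,"ty":0.17,"tz":0,"ax":0,"ay":0,"az":5,"jaw":0},{"tx":-0.24,"ty":0.07,"tz":0,"ax":0,"ay":0,"az":2.2,"jaw":0},{"tx":0,"ty":0,"tz":0,"ax":0,"ay":0,"az":0,"jaw":0}]'
python3 spoke.py
python3 - <<'E'
from h import *
n='wrist'; im,d=viewer.get_image(n); P=cloud(n,d,d>0); z=P[:,2]; C=np.array([536.5,-109.5]); 
J=P[(z>113)&(z<121)&(np.hypot(*(P[:,:2]-C).T)<75)]; print('jaws',len(J),cv2.minAreaRect(J[:,:2].astype(np.float32)))
hub=P[(z>169)&(z<178)&(np.hypot(*(P[:,:2]-C).T)<35)]; print('hub',(hub[:,:2].max(0)+hub[:,:2].min(0))/2,hub.max(0)-hub.min(0),np.median(hub[:,2]))
E
```

```text
t: 7.15
ee_pos: [471.7, -119.4, 182.7]
orientation: [1.934, -2.476, -0.0]
ft_force: [-0.4, -0.1, 0.2]
width: 0.6
t 7.15 tcp [ 471.7 -119.4  182.7] heading -104.0 tcp angle -171.3 in tool xy from axis [25.3 60.5] F [-0.4 -0.1  0.2]
spokes at [ 52.6 172.6 -67.4] 2240 | resultant 0.9445815437286033 goal 172; rim z 163.9
jaws 9600 ((535.18603515625, -109.03490447998047), (96.70048522949219, 125.35459899902344), 82.298095703125)
hub [ 536.07266643 -109.38599554] [43.04506607 43.53340055  6.91588962] 173.34348212782714
```

The handle is at 172.6°, and the vise's front at about 172°. I back off, rise, and come over the hub with the fingers opened to straddle the bore.

```bash
python3 -m inch '[{"tx":2,"ty":0,"tz":0,"ax":0,"ay":0,"az":0,"jaw":0},{"tx":0,"ty":0,"tz":-4,"ax":0,"ay":0,"az":0,"jaw":0},{"tx":0,"ty":0,"tz":-4,"ax":0,"ay":0,"az":0,"jaw":0},{"tx":-1.3,"ty":-3,"tz":0,"ax":0,"ay":0,"az":0,"jaw":0.32},{"tx":-1.4,"ty":-3,"tz":0,"ax":0,"ay":0,"az":0,"jaw":0.32},{"tx":0,"ty":0,"tz":4,"ax":0,"ay":0,"az":0,"jaw":0.32},{"tx":0,"ty":0,"tz":2.5,"ax":0,"ay":0,"az":0,"jaw":0.32},{"tx":0,"ty":0,"tz":0,"ax":0,"ay":0,"az":0,"jaw":0.32},{"tx":0,"ty":0,"tz":0,"ax":0,"ay":0,"az":0,"jaw":0.32}]'
python3 spoke.py; python3 -c "
from h import *
to([536.3,-109.4,177])"
```

```text
t: 8.38
ee_pos: [532.2, -127.6, 198.6]
orientation: [-1.931, 2.477, -0.001]
ft_force: [0.3, -0.3, 0.6]
width: 28.4
t 8.375 tcp [ 532.2 -127.6  198.6] heading -104.1 tcp angle -103.4 in tool xy from axis [18.6 -0.2] F [ 0.3 -0.3  0.6]
spokes at [ 53.1 173.1 -66.9] 1441 | resultant 0.9421051566540489 goal 172; rim z 164.2
tool shift cm [-1.87  0.07  2.19] tool x in world [-0.244 -0.97  -0.   ] z [ 0.002 -0.    -1.   ]
```

View pics/last.png

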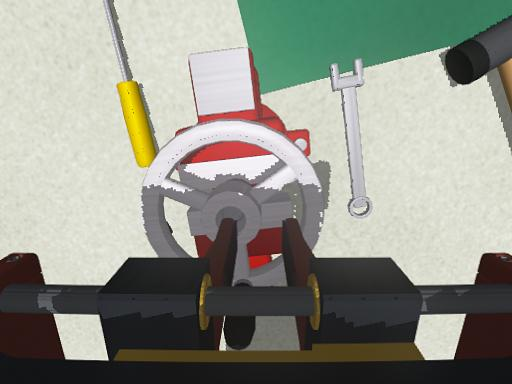

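The fingertips, at (228,225) and (290,225), are still 19 mm to the right of the hub at (232,215). I correct that and go down to the face.

```bash
python3 -m inch '[{"tx":-1.87,"ty":0.07,"tz":0,"ax":0,"ay":0,"az":0,"jaw":0.32},{"tx":0,"ty":0,"tz":1.6,"ax":0,"ay":0,"az":0,"jaw":0.32},{"tx":0,"ty":0,"tz":0.6,"ax":0,"ay":0,"az":0,"jaw":0.32},{"tx":0,"ty":0,"tz":0.3,"ax":0,"ay":0,"az":0,"jaw":0.32},{"tx":0,"ty":0,"tz":0.2,"ax":0,"ay":0,"az":0,"jaw":0.32},{"tx":0,"ty":0,"tz":0.2,"ax":0,"ay":0,"az":0,"jaw":0.32}]'
python3 spoke.py
```

```text
t: 9.18
ee_pos: [535.2, -109.0, 168.7]
orientation: [1.93, -2.478, -0.001]
ft_force: [-2.7, 2.4, 4.5]
width: 28.4
t 9.175 tcp [ 535.2 -109.   168.7] heading -104.2 tcp angle 159.1 in tool xy from axis [-0.2  1.4] F [-2.7  2.4  4.5]
spokes at [ 52.5 172.5 -67.5] 1912 | resultant 0.9409712139430578 goal 172; rim z 158.0
```

View pics/last.png

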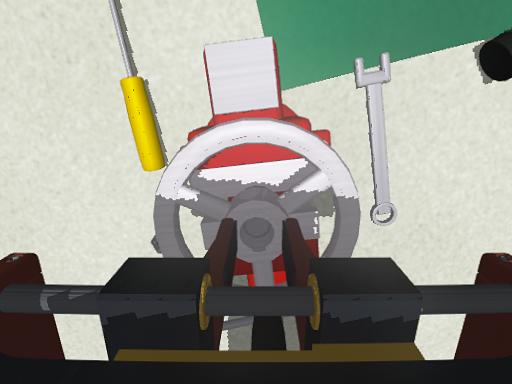

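The fingers straddle the hub at (257,232), and the rim has dropped about 6 mm under 4.5 N, so the key has entered. I keep pressing.

```bash
python3 -m inch '[{"tx":0,"ty":0,"tz":0.2,"ax":0,"ay":0,"az":0,"jaw":0.32},{"tx":0,"ty":0,"tz":0.2,"ax":0,"ay":0,"az":0,"jaw":0.32},{"tx":0,"ty":0,"tz":0.2,"ax":0,"ay":0,"az":0,"jaw":0.32},{"tx":0,"ty":0,"tz":0.1,"ax":0,"ay":0,"az":0,"jaw":0.32}]'; python3 -m inch '[{"tx":0,"ty":0,"tz":0.1,"ax":0,"ay":0,"az":0,"jaw":0.32}]'; python3 -m inch '[{"tx":0,"ty":0,"tz":0.1,"ax":0,"ay":0,"az":0,"jaw":0.32}]'
python3 spoke.py
```

```text
t: 9.72
ee_pos: [535.4, -109.1, 161.5]
orientation: [1.931, -2.478, -0.0]
ft_force: [-2.6, 1.9, 4.6]
width: 28.3
t: 9.85
ee_pos: [535.4, -109.1, 160.6]
orientation: [1.931, -2.478, 0.0]
ft_force: [-2.2, 1.3, 4.0]
width: 28.4
t: 9.98
ee_pos: [535.5, -109.1, 160.3]
orientation: [1.931, -2.478, 0.0]
ft_force: [-7.0, 1.9, 16.7]
width: 28.2
t 9.975 tcp [ 535.5 -109.1  160.3] heading -104.2 tcp angle 161.1 in tool xy from axis [-0.1  1.1] F [-7.   1.9 16.7]
spokes at [ 52.6 172.6 -67.4] 1898 | resultant 0.9410153316843216 goal 172; rim z 149.9
```

Hard stop: 16.7 N at z = 160.3 mm, where 160 is home. One slight extra press, then clear upwards.

```bash
python3 -m inch '[{"tx":0,"ty":0,"tz":0.05,"ax":0,"ay":0,"az":0,"jaw":0.32}]'; python3 -m inch '[{"tx":0,"ty":0,"tz":-0.5,"ax":0,"ay":0,"az":0,"jaw":0.32},{"tx":0,"ty":0,"tz":-3,"ax":0,"ay":0,"az":0,"jaw":0.32},{"tx":0,"ty":0,"tz":-5,"ax":0,"ay":0,"az":0,"jaw":0.32},{"tx":0,"ty":0,"tz":-5,"ax":0,"ay":0,"az":0,"jaw":0.32},{"tx":0,"ty":2,"tz":-4,"ax":0,"ay":0,"az":0,"jaw":0.32},{"tx":0,"ty":0,"tz":0,"ax":0,"ay":0,"az":0,"jaw":0.32}]'
python3 spoke.py; python3 - <<'E'
from h import *
n='wrist'; im,d=viewer.get_image(n); P=cloud(n,d,d>0); z=P[:,2]; r=np.hypot(*(P[:,:2]-[536.3,-109.4]).T)
print('hub face z',np.median(z[(r>13)&(r<21)&(z>140)&(z<190)]))
for k in range(4):
    a=np.degrees(np.arctan2(P[:,1]+109.4,P[:,0]-536.3))//90+2; s=(r>58)&(r<66)&(z>130)&(z<175)&(a==k); print('rim z quadrant',k,s.sum(),np.median(z[s]) if s.any() else '')
E
```

```text
t: 10.15
ee_pos: [535.5, -109.1, 160.2]
orientation: [1.931, -2.478, 0.0]
ft_force: [-7.4, 1.9, 18.7]
width: 28.0
t: 10.9
ee_pos: [517.4, -104.5, 337.5]
orientation: [-1.928, 2.475, -0.009]
ft_force: [-0.3, 0.3, -0.9]
width: 28.1
t 10.9 tcp [ 517.4 -104.5  337.5] heading -104.2 tcp angle 165.4 in tool xy from axis [-0.1 19.7] F [-0.3  0.3 -0.9]
spokes at [ 52.5 172.5 -67.5] 578 | resultant 0.9410383106791956 goal 172; rim z 147.5
hub face z 157.78124155034516
rim z quadrant 0 486 148.84745344840888
rim z quadrant 1 565 148.362786216868
rim z quadrant 2 541 148.47088995985112
rim z quadrant 3 390 148.7496281586414
```

View pics/last.png

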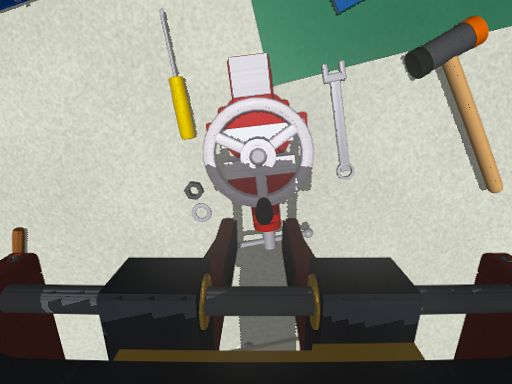

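The wheel sits home and level: hub (258,156) with the spindle end near flush, handle (264,210) over the screw. The tools, nut and washer are in place, and the gripper is clear.

```bash
python3 -c "
from workcell import ctrl; print(ctrl.close_job())"
```

```text
the job is handed in; nothing more can be done
None
```

The handwheel is home on the spindle's shoulder with its keyway over the key, and I have handed the job in. It took about 11 s of robot time.

- **Turning:** I pushed the crank handle about 101° clockwise with the closed fingertips. It stopped at 172.6°, against about 172° measured for the vise's front.
- **Pressing:** With both fingertips on the hub face either side of the bore, the wheel sank under about 4–5 N. It then stopped hard at a fingertip height of 160.2 mm, where 160 is home, at 18.7 N.
- **Last checks:** With the arm raised clear (TCP at about 337 mm), the rim is level to within 0.5 mm. The handle is still at 172.5° and there is no contact force. The nut, washer, spanner, screwdriver and mallet look undisturbed in the last picture. The bottle and most of the brush were outside that view, but the arm never went near them.
- **Disagreement:** From that higher position, the wrist camera's depth put the hub face at 157.8 mm and the rim at about 148.5 mm. That is about 2 mm lower than the fingertips measured, which is within the stated calibration error.

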